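Clamp the glued plinth block in the ratchet bar clamp

ROBOT

A 6-joint arm with a two-finger parallel gripper is mounted at the origin on the work surface. World frame = base frame: x ahead of the robot, y to its left, z up, the work surface at z = 0. Lengths are in mm, angles in rad, forces in N, time in s.
With the tool pointing down it reaches from about 375 to 975 mm from the base axis. Payload 3.8 kg.
Tool frame: the origin (TCP) lies at the very end of the fingers, on their centre line; the grasp point (between the pads) lies 19 mm behind it; z points along the fingers, y is the line along which they close (so a half turn about z gives the same grasp; the last joint's range is limited). The gripper opens to 88 mm and grips with 3 to 60 N. Pads are 18 mm wide; open, the fingers measure 123 mm over their backs; the gripper's body (75 mm by 187 mm) begins 45 mm behind the grasp point.
Start: joints at [1.159, 0.264, 1.604, -0, 1.274, -0.037], TCP at [247.106, 628.138, 238.706] pointing down, gripper open.
Joint ranges: [-2.63, 2.63], [-0.94, 2.18], [0.31, 2.57], [-1.31, 4.45], [0, 2.66], [-2.55, 2.55]. Speed limits (rad/s): [2.57, 2.57, 3.14, 3.14, 3.14, 3.14].

INTERFACE

Orientations are given as a unit quaternion [x, y, z, w].
In Python, from rig import r, kin, capture, telemetry gives the robot as it stands. Calls block until the motion is done:
- r.reach(position, orientation): joint-space move of the TCP to a pose.
- r.servo_line(position, rate=150, orientation=None): straight line of the TCP; orientation=None keeps the orientation; rate is the mean speed in mm/s.
- r.move_j(angles): joint-space move.
- r.command_gripper(opening): finger opening in mm; the grip force is fixed at half the most; returns when the fingers have stopped.
- r.sleep(seconds).
- kin.solve_ik(position, orientation): joint angles nearest the present ones, or None.
- capture(name): name is "scene" or "top" or "wrist"; returns a dict with "pixels" (400x640x3 uint8, blue, green, red), "fx", "fy", "cx", "cy" (pixels), "extrinsics" (4x4, takes a point from camera to world coordinates). Camera axes: x right, y down, z forward; pixel columns grow to the right and rows downward; lengths in mm; the calibration is good to about 2 mm. The wrist camera is an equidistant fisheye: a pixel r from the principal point sees the ray r / f radians off the axis. A picture is of the moment at which its call begins. There is no depth.
A pose or a line that the arm cannot do raises r.MotionError and nothing moves.
- r.job_done(): hands the job in; it is judged then, once.
Readings, each from a call of its own:
- telemetry.current_clock(): time.
- telemetry.current_joint_pos(): joint angles.
- telemetry.current_qd(): joint speeds.
- telemetry.current_effort(): joint torques, N m.
- telemetry.current_tcp_pos(): TCP position.
- telemetry.current_ee_rot(): TCP orientation.
- telemetry.current_force(): force on the tool from outside, world axes, zero at the start.
- telemetry.current_ft_torque(): the same for the moment, N m.
- telemetry.current_opening(): finger opening in mm.
- telemetry.current_finger_force(): force on a finger pad.
Only numpy, scipy, OpenCV 4.12 (cv2) and the standard library are available. Lean on these libraries where they do the work, as an engineer would, in place of code of your own. Each camera call takes 0.05 s, during which the arm holds its last target. There are 200 camera calls.

TASK

The small oblong wooden block that split along its length has just been glued: set it level on the narrow wooden rest between the jaws of the bar clamp, centred on the rest's width and with its split parallel to the jaw faces, and let go of it. Then pump the clamp's trigger, never shoving the jaw itself, until the block is held between both rubber pads under clear but light pressure, with the soft jaw pad pressed in part of the way and never squeezed hard home, which would crush the block. Finish while still holding the trigger squeezed so that the pressure stays on, and leave everything else where it lies.

Things in the scene. Friction and masses are not known exactly. Their poses are not given: they have to be found in the camera images.
- block: glued oblong plinth block of brown wood, 60 mm (its x) x 44 mm (its y) x 28 mm high, plus a thin turned rosette up to 4.5 mm high on its top; about 80 g. The dark split line runs along its x, the long way, in the middle of its top. Origin: centre of the underside. It starts flat on the desk, rosette up; either way round will do
- clamp: one-hand bar clamp screwed down on its side on a fixed board (262 x 370 x 18 mm). Origin on the desk under the bar, z up. The steel bar, 20 mm wide, lies along y at x = 0, 50 mm above the desk; the head spans y = -68 to -20 mm, 66 mm high. Two jaws reach to x = +115 mm, 36 to 65 mm above the desk: the head's at y < 0, the sliding one beyond, towards +y. Pistol grip and trigger reach to x = -130 mm
- head_pad: rubber pad on the head's fixed jaw, 36 mm wide (x) and 28 mm high, hardly gives. Origin: centre of its pressing face, which faces the clamp's +y and lies in the clamp's plane y = 0 at x = 85 mm, 50 mm above the desk
- jaw_arm: the black sliding jaw, 28 mm high, that carries the soft pad and moves with the bar. Origin on the bar's centre line, in the plane of its pad's uncompressed face. It is not to be shoved: its brake holds it against about 10 N
- jaw_pad: thick soft rubber pad on the sliding jaw, face 36 mm wide x 28 mm high, facing the clamp's -y. Origin: centre of its pressing face. It gives 1 mm per 4 N, up to 8 mm (32 N), then it is hard home; the block bruises at 40 N
- jaw_face (a point): centre of the soft pad's pressing face (moves with it), at the clamp's x = 85 mm, 50 mm above the desk
- rest_top (a point): middle of the top face of the wooden rest, a strip 18 mm wide (x) and about 96 mm long (y, along the bar) that runs from pad to pad, top 36 mm above the desk; at the clamp's x = 85 mm, y = 40 mm; axes as the clamp's. The block slides along it when the jaw pushes it
- jaw (a joint): travel of bar and sliding jaw, m: 0 = fully open (85 mm between the pad faces), grows as it closes: the gap between the uncompressed pads is 85 mm minus this; starts at 0 to 18 mm. Stays put when the trigger is let go, but once under pressure it then eases back by up to a few mm, so the trigger must be kept squeezed
- trigger (a joint): angle of the trigger, rad: 0 = let out (its spring returns it), 0.32 = squeezed to its stop. Squeezing moves the jaw about 36 mm per rad, mostly 8 mm in a full stroke (the ratchet teeth are 4 mm apart, so the first 0 to 4 mm of jaw travel may be idle); letting out leaves the jaw where it is. Pivots about a vertical axis at the clamp's x = 24, y = -28 mm
- trigger_blade: grey trigger blade, 12 mm thick, 26 mm high (37 to 63 mm above the desk), 45 to 125 mm off the bar's centre line on the -x side. Behind it (-y) stands the fixed pistol grip, y = -73 to -53 mm of the clamp; before it (+y) there is only flat board, 18 mm above the desk. Origin on its pivot
- trigger_front (a point): middle of the trigger blade's front face, the one that looks to the clamp's +y; 50 mm above the desk, 100 mm from the pivot: where to press. Squeezing carries it about 32 mm towards the pistol grip (the clamp's -y). Free pumping takes 5 to 7 N here; pressure on the block adds about a third of its newtons, so some 12 N means about 15 N on the block
- square_block: sound plinth block of the same wood, 60 x 60 x 28 mm, square, no split: not wanted
- glue: white glue bottle, 52 mm across, 150 mm tall, standing
- jar: amber glass jar with a brass lid, 56 mm across, 70 mm tall
- tape: roll of paper tape lying flat, 84 mm across, 24 mm high
- mug: white mug, 80 mm across, 90 mm tall
- screwdriver: screwdriver, 190 mm long, lying
- brush: brush, 170 mm long, lying
- offcut: strip of pale wood, 110 x 35 x 20 mm, lying

How it is judged (in metres and radians):
On the way, in this order (a step that is already met when the one before it is completed fails the run):
1. the block lies level on the rest between the jaws, let go (x of block in the frame of rest_top between -0.01 and 0.01 m and z of block in the frame of rest_top between -0.003 and 0.003 m and angle between block's own z axis and vertical below 0.06 rad and angle between the x axis of block and the x axis of clamp, either way round below 0.12 rad and contact force between the fingers and block below 0.3 N and contact force between jaw_pad and block below 4 N), for 0.2 s.
2. trigger squeezed and the block pressed between both pads (x of block in the frame of rest_top between -0.01 and 0.01 m and z of block in the frame of rest_top between -0.003 and 0.003 m and angle between block's own z axis and vertical below 0.06 rad and angle between the x axis of block and the x axis of clamp, either way round below 0.12 rad and contact force between the fingers and block below 0.3 N and contact force between jaw_pad and block between 5 and 35 N and contact force between head_pad and block above 4 N and contact force between the fingers and trigger_blade above 1 N and value of joint trigger above 0.03 rad), for 0.2 s.
At the end, for the whole second after the job is handed in: the block lies level (0.06 rad) on the rest, within 10 mm across it, square to the bar within 0.12 rad, not touched by the fingers; the soft pad presses it with 5 to 35 N, the head's pad with over 4 N, and the fingers still hold the trigger squeezed (over 1 N, over 0.03 rad) (all of step 2); the arm keeps its last pose, push and grip.
It fails at once if the block is crushed: the jaw pad presses it with more than 40 N (contact force between jaw_pad and block above 40 N).
It fails at once if the sliding jaw is shoved by the robot (more than 9 N) (contact force between any of the fingers, the arm and jaw_arm above 9 N).
It fails at once if something else on the desk is moved by more than 30 mm (distance of any of square_block, glue, jar, tape, mug, screwdriver, brush, offcut from where it was at the start of the episode above 0.03 m).
It also fails if it takes over 61 s, if anything falls off the work surface, if the arm or the gripper's body presses on something with over 40 N, if the wrist force passes 120 N, or if a joint passes its speed limit or range.

## Working session

There is one attempt and no reset: what is moved stays moved. The work goes in short steps, each a Python script; the robot and the scene stay as the last script left them, time stands still between calls to the robot, and variables do not carry over. Pictures are saved under pics/ and viewed, at most 15 in all, crops included, and the job is handed in when it is done.

```bash
ls; mkdir -p pics; python3 - <<'E'
from rig import r,kin,capture,telemetry
import cv2,numpy as np
for n in("scene","top"):
    c=capture(n); cv2.imwrite(f"pics/{n}0.png",c["pixels"]); np.save(f"pics/{n}0.npy",c,allow_pickle=True)
    print(n,c["fx"],c["fy"],c["cx"],c["cy"],np.round(c["extrinsics"],3).tolist())
print(telemetry.current_ee_rot(),telemetry.current_clock(),telemetry.current_opening())
E
```

```text
pics
scene 385.1267668192142 385.1267668192142 318.72676726135455 197.84963284058708 [[0.757, 0.505, -0.415, 1076.053], [0.654, -0.59, 0.474, -583.744], [-0.006, -0.63, -0.776, 983.232], [0.0, 0.0, 0.0, 1.0]]
top 383.23425989535633 383.23425989535633 312.21388142475473 197.54729957714093 [[-0.008, -0.992, 0.129, 412.407], [-1.0, 0.006, -0.013, -17.549], [0.012, -0.129, -0.992, 1223.815], [0.0, 0.0, 0.0, 1.0]]
[ 1.86314391e-01  9.82489687e-01 -9.53992644e-04 -2.30398228e-04] 0.1 87.78005106190002
```

View pics/top0.png

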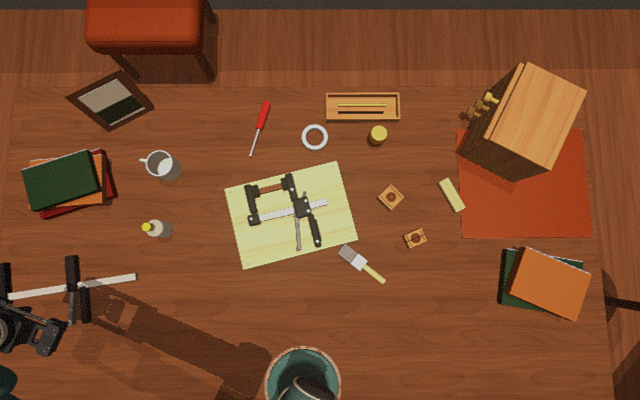

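View pics/scene0.png

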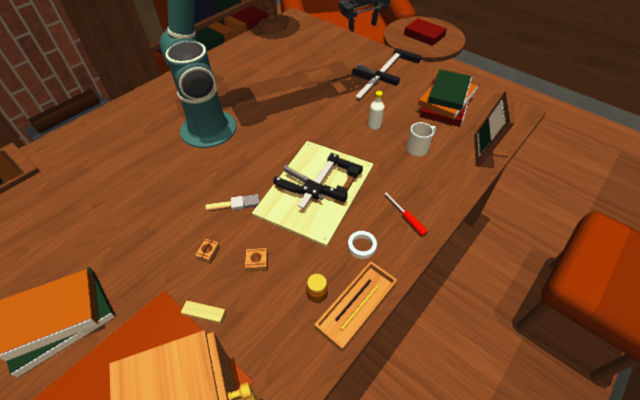

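The top view shows the clamp board around (290,215). The two candidate blocks are at (390,197) and (415,238), and the latter looks oblong. In the scene view the blocks are at (207,250) and (257,259). Next I'll look from close by with the wrist camera.

```bash
cat > h.py <<'E'
from rig import r,kin,capture,telemetry
import cv2,numpy as np
from scipy.spatial.transform import Rotation as R
def down(yaw): # tool z down, tool x at world yaw
    return (R.from_euler('z',yaw)*R.from_euler('x',np.pi)).as_quat()
def snap(n,f):
    c=capture(n); c["name"]=n; cv2.imwrite(f"pics/{f}.png",c["pixels"]); np.save(f"pics/{f}.npy",c,allow_pickle=True); return c
def load(f,n=None):
    c=np.load(f"pics/{f}.npy",allow_pickle=True).item(); c.setdefault("name",n); return c
def ray(c,p):
    x=(p[0]-c["cx"])/c["fx"]; y=(p[1]-c["cy"])/c["fy"]
    if c["name"]=="wrist":
        t=np.hypot(x,y); s=np.sinc(t/np.pi); d=np.array([x*s,y*s,np.cos(t)])
    else: d=np.array([x,y,1.])
    E=c["extrinsics"]; d=E[:3,:3]@d; return E[:3,3],d/np.linalg.norm(d)
def cast(c,p,z):
    o,d=ray(c,p); return o+d*(z-o[2])/d[2]
def tri(*cp):
    A=np.zeros((3,3));b=np.zeros(3);L=[ray(c,p) for c,p in cp]
    for o,d in L:
        P=np.eye(3)-np.outer(d,d);A+=P;b+=P@o
    X=np.linalg.solve(A,b); return X,max(np.linalg.norm((np.eye(3)-np.outer(d,d))@(X-o)) for o,d in L)
def proj(c,X):
    E=c["extrinsics"]; q=E[:3,:3].T@(np.asarray(X,float)-E[:3,3])
    if c["name"]=="wrist":
        rr=np.hypot(q[0],q[1]); t=np.arctan2(rr,q[2])/rr; u,v=q[0]*t,q[1]*t
    else: u,v=q[:2]/q[2]
    return np.array([c["cx"]+c["fx"]*u,c["cy"]+c["fy"]*v])
E
python3 - <<'E'
from h import *
t=load("top0","top")
for p in((415,238),(390,197),(285,212)): print(cast(t,p,30))
r.reach([480,-310,260],down(0))
c=snap("wrist","wb1"); print(c["fx"],c["cx"],c["cy"],np.round(c["extrinsics"],3).tolist())
r.servo_line([480,-230,260],300); c=snap("wrist","wb2")
print(telemetry.current_clock())
E
```

```text
[ 438.70353872 -352.04956445   30.        ]
[ 567.7521297  -278.52292055   30.        ]
[522.60683572  51.91068012  30.        ]
309.70691628693146 321.386822109595 197.9644752093826 [[0.001, -0.953, -0.302, 558.899], [-1.0, -0.002, 0.002, -310.214], [-0.002, 0.302, -0.953, 405.666], [0.0, 0.0, 0.0, 1.0]]
3.9917
```

View pics/wb1.png

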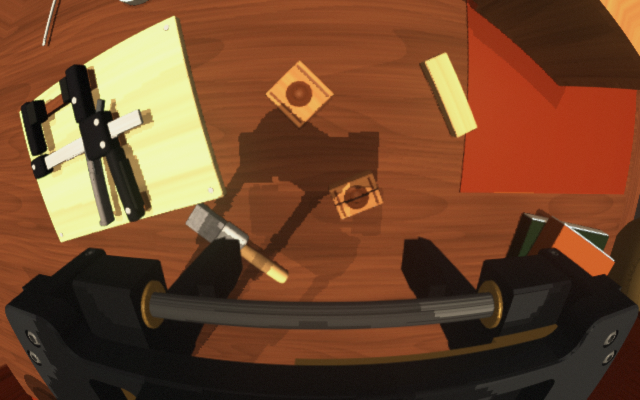

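The wrist view shows the split block at (357,197), the square one at (299,93), and the clamp at the left (90,140). I'll measure the block and take two pictures over the clamp.

```bash
python3 - <<'E'
from h import *
def mask(c):
    h=cv2.cvtColor(c["pixels"],cv2.COLOR_BGR2HSV); return h
for f,n in(("wb1","wrist"),("wb2","wrist"),("top0","top")):
    c=load(f,n)
    u,v=proj(c,[438,-352,30]); h=cv2.cvtColor(c["pixels"],cv2.COLOR_BGR2HSV)
    b=c["pixels"].astype(int); m=((b[...,2]>165)&(b[...,1]>85)).astype(np.uint8)
    m=cv2.morphologyEx(m,cv2.MORPH_CLOSE,np.ones((9,9)) if n=="wrist" else np.ones((5,5)))
    k,l,s,ce=cv2.connectedComponentsWithStats(m)
    for i in range(1,k):
        if np.hypot(*(ce[i]-[u,v]))<40 and s[i,4]>80:
            cn,_=cv2.findContours((l==i).astype(np.uint8),0,cv2.CHAIN_APPROX_NONE)
            P=np.array([cast(c,p[0],28)[:2] for p in max(cn,key=len)],np.float32)
            print(f,(u,v),s[i],ce[i],cv2.minAreaRect(P))
c=load("wb1"); u,v=c["pixels"].shape[:2]
cv2.imwrite("pics/cb1.png",cv2.resize(c["pixels"][160:235,310:405],None,fx=6,fy=6,interpolation=cv2.INTER_CUBIC))
r.reach([560,40,330],down(0)); c=snap("wrist","wc1")
r.servo_line([560,130,330],300); c=snap("wrist","wc2")
print(telemetry.current_clock())
E
```

```text
wb1 (np.float64(354.5467764783011), np.float64(199.54996123066826)) [333 182  50  37 665] [355.79699248 201.90977444] ((441.3868103027344, -354.2204895019531), (43.0495491027832, 59.0902099609375), 22.68796730041504)
wb2 (np.float64(414.76810120072145), np.float64(199.62821357055915)) [391 175  49  44 958] [415.62004175 196.0605428 ] ((441.7597961425781, -354.26495361328125), (44.24654006958008, 59.669612884521484), 22.247425079345703)
top0 (np.float64(414.99375034599336), np.float64(238.22759913334986)) [405 228  22  20 172] [415.41860465 237.75581395] ((439.74224853515625, -353.8329162597656), (41.867958068847656, 58.78676223754883), 22.2158203125)
5.6583
```

View pics/cb1.png

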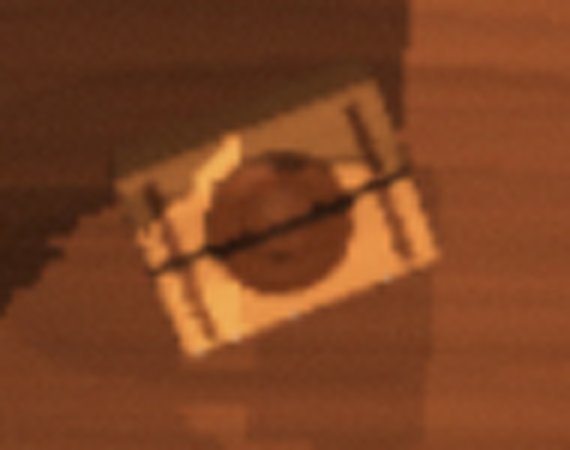

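View pics/wc1.png

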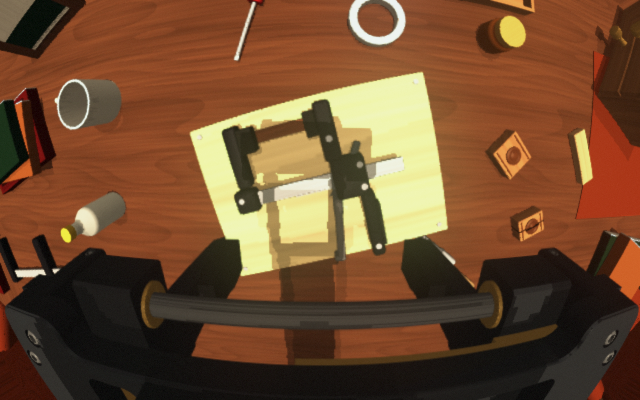

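View pics/wc2.png

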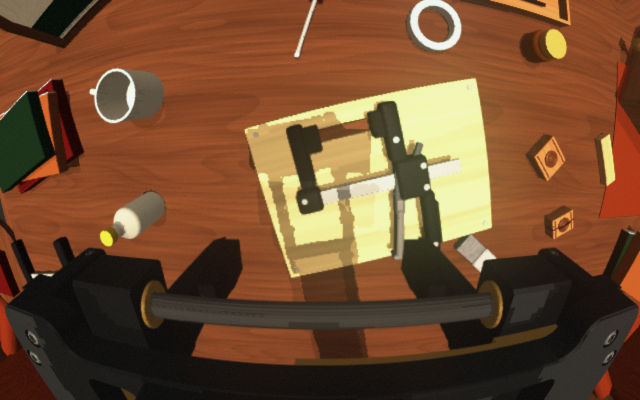

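The oblong block is at about (441.5,-354.2), with its split at 112.4°. The two views agree on a top height of 28 mm. The clamp's jaws point up in the image: the sliding jaw at (305,150) and the head jaw at (385,125) in wc2, with the rest between them. Next I'll measure the clamp.

```bash
python3 - <<'E'
from h import *
for f in("wc1","wc2"):
    c=load(f); b=c["pixels"].astype(int); hsv=cv2.cvtColor(c["pixels"],cv2.COLOR_BGR2HSV)
    mx=np.array([130,0]) if 0 else None
    roi=np.zeros(b.shape[:2],np.uint8); o=0 if f=="wc1" else 58
    roi[70:275,190+o:450+o if f=="wc1" else 495]=1
    def big(m,z,name,n=1,minA=60):
        k,l,s,ce=cv2.connectedComponentsWithStats((m&(roi>0)).astype(np.uint8))
        for i in sorted(range(1,k),key=lambda i:-s[i,4])[:n]:
            cn,_=cv2.findContours((l==i).astype(np.uint8),0,cv2.CHAIN_APPROX_NONE)
            P=np.array([cast(c,p[0],z)[:2] for p in max(cn,key=len)],np.float32)
            rc=cv2.minAreaRect(P); print(f,name,s[i],np.round(ce[i],1),np.round(rc[0],1),np.round(rc[1],1),round(rc[2],2))
    yel=(hsv[...,0]>20)&(hsv[...,0]<40)&(hsv[...,1]>60)
    k,l,s,ce=cv2.connectedComponentsWithStats(yel.astype(np.uint8)*roi); i=1+np.argmax(s[1:,4])
    ys,xs=np.nonzero(l==i); hull=cv2.convexHull(np.stack([xs,ys],1).astype(np.int32))
    rc=cv2.minAreaRect(np.array([cast(c,p[0],18)[:2] for p in hull],np.float32)); print(f,"board",rc)
    big((hsv[...,1]<45)&(hsv[...,2]>120),55,"bar",3)
    big((hsv[...,0]<16)&(hsv[...,1]>110)&(hsv[...,2]>40),36,"rest",4)
    big(hsv[...,2]<45,65,"black",3)
x=load("wc2")["pixels"][90:262,280:480]; cv2.imwrite("pics/cc2.png",cv2.resize(x,None,fx=3.4,fy=3.4,interpolation=cv2.INTER_CUBIC))
E
```

```text
wc1 board ((519.74169921875, 34.37898254394531), (455.2149353027344, 342.758056640625), 89.78565979003906)
wc1 bar [275 177  56  22 606] [303.1 186.5] [521.1  65.3] [20.1 81.6] 12.51
wc1 bar [375 157  29  20 377] [389.1 166.2] [551.5 -55.8] [19.8 43.1] 13.21
wc1 bar [414  79   5   5  19] [415.7  80.9] [673. -91.] [5.6 5.9] 4.16
wc1 rest [ 190   70  260  185 8732] [310.1 101.8] [547.9  28.4] [414.4 296.6] 89.83
wc1 rest [ 285  241  119   34 2142] [357.6 263.6] [384.3   1.9] [ 62.9 196.9] 6.43
wc1 rest [ 190  137   34  129 2082] [200.4 212. ] [481.9 221.6] [ 61.2 221. ] 81.87
wc1 rest [255 119  50  23 572] [279.5 130.1] [600.2  98.2] [17.1 70.5] 14.06
wc1 black [ 190  240   51   35 1202] [215.9 261.3] [409.8 211.7] [60.6 92.4] 3.69
wc1 black [402 253  48  22 760] [427.2 266.1] [ 399.1 -130.2] [84.7 38.9] 86.33
wc1 black [250 128   6  16  45] [252.5 134.8] [596.5 131. ] [21.5  5.3] 16.65
wc2 board ((486.87200927734375, 8.703125), (340.6005554199219, 334.1903381347656), 14.029836654663086)
wc2 bar [349 174  46  23 592] [373.  185.3] [523.2  56.9] [21.6 65.1] 13.28
wc2 bar [428 160  33  20 404] [443.8 168.6] [549.7 -50.5] [21.  51.7] 14.91
wc2 bar [322 188  16  15 170] [329.6 195.5] [509.2 117.6] [19.  21.5] 9.98
wc2 rest [ 248   70  247  185 8451] [361.8  99.6] [540.9  28.4] [314.4 405.6] 2.71
wc2 rest [ 248  144   42  131 2668] [261.2 231.3] [470.2 209.6] [ 69.6 217.2] 85.45
wc2 rest [350 256  54  19 720] [378.9 267.1] [383.2  36.1] [91.5 34.9] 88.05
wc2 rest [440 239  41  36 608] [457.2 258.3] [ 385.2 -111.9] [112.2  35.9] 40.25
wc2 black [403 256  58  19 670] [430.7 267.9] [395.7 -50.7] [104.5  33.4] 86.21
wc2 black [481 260  14  15 167] [488.6 267.8] [ 384.2 -158.6] [28.8 28.2] 86.68
wc2 black [409 259   2   2   2] [409.5 259.5] [408.4  -7.3] [2.2 0. ] 140.44
```

View pics/cc2.png

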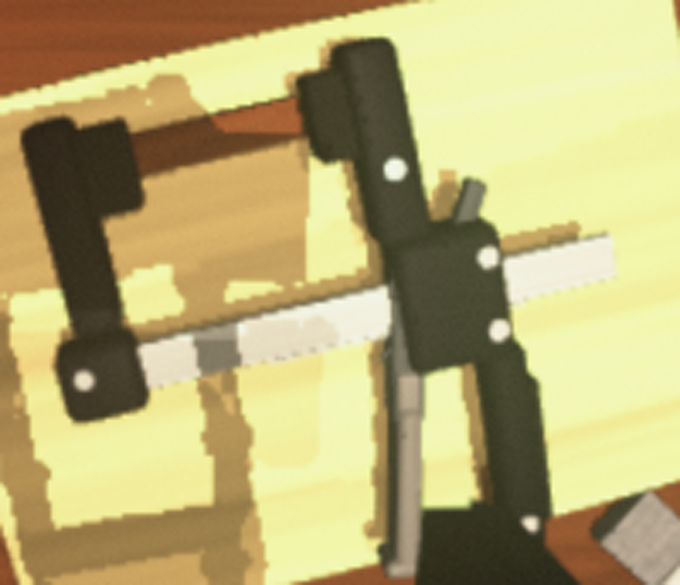

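The rest centre lies at (600.2,98.2) with yaw about 14.05°, and it is 84.7 mm from the bar's centre line, which matches the 85 mm given. Next I'll scan for the pad faces, check the heights from the two views, check IK, and grasp the block.

```bash
cat >> h.py <<'E'
yaw=np.deg2rad(14.0); U=np.array([np.cos(yaw),np.sin(yaw),0]); V=np.array([-np.sin(yaw),np.cos(yaw),0]); Z=np.array([0,0,1.])
def scan(c,X0,D,s,th=None):  # grey profile along X0+s*D
    g=cv2.cvtColor(c["pixels"],cv2.COLOR_BGR2GRAY).astype(np.float32)
    p=np.array([proj(c,X0+t*D) for t in s],np.float32)
    return cv2.remap(g,p[:,0].copy(),p[:,1].copy(),cv2.INTER_LINEAR).ravel()
E
python3 - <<'E'
from h import *
# rest height: centre-line of rest from both views at assumed heights; bar likewise
s=np.arange(-40,140,2.)
for f in("wc1","wc2"):
    c=load(f)
    for x in(70,100): print(f,x,[int(v) for v in scan(c,(521.3+x)*U+64*Z,V,s)])
    sb=np.arange(-120,60,2.)
    print(f,"blade",[int(v) for v in scan(c,(521.3-60)*U+63*Z,V,sb)])
for y in(22.4,202.4):
    print("pick",y,kin.solve_ik([441.5,-354.2,5],down(np.deg2rad(y))))
for y in(-76,104,14,-166):
    print("place",y,kin.solve_ik([590,90,40],down(np.deg2rad(y))))
E
```

```text
wc1 70 [174, 174, 174, 174, 174, 174, 173, 172, 151, 127, 86, 58, 44, 44, 46, 45, 44, 46, 46, 44, 46, 45, 43, 45, 53, 60, 58, 56, 53, 52, 51, 46, 76, 207, 233, 234, 235, 235, 235, 235, 235, 235, 235, 235, 235, 235, 235, 234, 235, 235, 235, 235, 235, 235, 234, 214, 132, 90, 88, 87, 87, 88, 87, 89, 93, 94, 95, 94, 95, 92, 91, 90, 90, 90, 89, 87, 86, 86, 85, 85, 86, 90, 90, 90, 90, 90, 90, 89, 89, 91]
wc1 100 [169, 169, 170, 170, 179, 220, 234, 221, 172, 142, 72, 36, 38, 48, 52, 51, 50, 50, 50, 50, 48, 49, 49, 46, 47, 57, 55, 53, 51, 49, 47, 44, 77, 196, 232, 234, 234, 234, 234, 234, 234, 234, 233, 234, 233, 234, 234, 234, 234, 234, 234, 234, 234, 234, 234, 225, 121, 88, 87, 86, 86, 88, 87, 85, 85, 84, 84, 85, 87, 89, 91, 92, 93, 95, 95, 97, 95, 95, 93, 90, 90, 89, 89, 89, 90, 88, 87, 88, 89, 90]
wc1 blade [227, 227, 226, 228, 227, 227, 194, 105, 80, 80, 80, 75, 90, 134, 140, 140, 141, 140, 147, 213, 227, 227, 227, 227, 228, 228, 228, 228, 228, 228, 227, 228, 228, 227, 227, 227, 227, 227, 227, 227, 228, 227, 228, 228, 228, 228, 228, 228, 228, 228, 228, 227, 227, 226, 203, 154, 142, 141,
[... 1176 characters left out ...]
37, 237, 237, 237, 237, 237, 229, 185, 147, 144, 144, 144, 142, 142, 143, 166, 217, 228, 227, 227, 227, 226, 226, 227, 227, 226, 224, 226, 227, 225, 224, 223, 213, 195, 180, 168, 200, 193, 177, 163, 170, 184, 180, 167, 157, 177, 182, 167, 152, 146, 163, 136]
pick 22.4 [-7.20126012e-01  3.14331290e-01  2.02223918e+00 -4.44089210e-16
  8.05022183e-01  4.59716562e-01]
pick 202.4 None
place -76 None
place 104 [ 1.09642554e-01  3.13855168e-01  1.94014030e+00 -4.44089210e-16
  8.87597181e-01 -1.34703542e-01]
place 14 [ 1.09642554e-01  3.13855168e-01  1.94014030e+00 -4.44089210e-16
  8.87597181e-01  1.43609279e+00]
place -166 [ 0.10964255  0.31385517  1.9401403   0.          0.88759718 -1.70549987]
```

```bash
python3 - <<'E'
from h import *
for f in("wc1","wc2"):
    c=load(f); print("cam V",c["extrinsics"][:3,3]@V,c["extrinsics"][:3,3]@U-521.3)
    s=np.arange(-124,-8,2.)
    for x in(72,98): print(f,x,[(int(t),int(v)) for t,v in zip(s,scan(c,(521.3+x)*U+64*Z,V,s))])
    s=np.arange(-176,-90,2.)
    for x in(-55,-75,-95): print(f,"blade",x,[(int(t),int(v)) for t,v in zip(s,scan(c,(521.3+x)*U+63*Z,V,s))])
    s=np.arange(65,110,1.)
    for y in(-65,-40): print(f,"rest across",y,[(int(t),int(v)) for t,v in zip(s,scan(c,521.3*U+y*V+36*Z,U,s))])
E
```

```text
cam V -117.60902472545351 107.466051383528
wc1 72 [(-124, 52), (-122, 53), (-120, 53), (-118, 53), (-116, 53), (-114, 50), (-112, 50), (-110, 49), (-108, 49), (-106, 47), (-104, 46), (-102, 48), (-100, 49), (-98, 49), (-96, 48), (-94, 49), (-92, 48), (-90, 48), (-88, 87), (-86, 166), (-84, 177), (-82, 178), (-80, 177), (-78, 177), (-76, 176), (-74, 177), (-72, 177), (-70, 178), (-68, 177), (-66, 178), (-64, 176), (-62, 175), (-60, 176), (-58, 176), (-56, 176), (-54, 176), (-52, 176), (-50, 177), (-48, 176), (-46, 175), (-44, 176), (-42, 176), (-40, 176), (-38, 176), (-36, 175), (-34, 177), (-32, 176), (-30, 175), (-28, 175), (-26, 175), (-24, 161), (-22, 115), (-20, 59), (-18, 41), (-16, 40), (-14, 44), (-12, 43), (-10, 45)]
wc1 98 [(-124, 58), (-122, 62), (-120, 63), (-118, 65), (-116, 65), (-114, 62), (-112, 63), (-110, 61), (-108, 57), (-106, 53), (-104, 48), (-102, 50), (-100, 54), (-98, 55), (-96, 54), (-94, 54), (-92, 54), (-90, 53), (-88, 104), (-86, 214), (-84, 233), (-82, 233), (-80, 233), (-78, 233), (-76, 233), (-74, 232), (-72, 229), (-70, 226), (-68, 220), (-66, 202), (-
[... 6413 characters left out ...]
 103), (94, 103), (95, 159), (96, 223), (97, 232), (98, 235), (99, 235), (100, 235), (101, 236), (102, 236), (103, 236), (104, 237), (105, 237), (106, 237), (107, 237), (108, 236), (109, 236)]
wc2 rest across -40 [(65, 177), (66, 177), (67, 177), (68, 178), (69, 178), (70, 179), (71, 181), (72, 181), (73, 178), (74, 170), (75, 148), (76, 112), (77, 83), (78, 74), (79, 71), (80, 71), (81, 70), (82, 71), (83, 71), (84, 73), (85, 73), (86, 73), (87, 73), (88, 72), (89, 71), (90, 70), (91, 69), (92, 67), (93, 66), (94, 81), (95, 108), (96, 140), (97, 160), (98, 167), (99, 170), (100, 171), (101, 175), (102, 178), (103, 179), (104, 179), (105, 179), (106, 179), (107, 177), (108, 175), (109, 175)]
```

Clamp frame: the head pad face is at V=-87.5 and the soft pad at V=-15.6, so the gap is about 72 mm and the jaw about 13 mm. Edges at z=36 and z=64 are consistent across both views. The trigger's front face is at about y=-5 for x=-75. I'll pick up the block now.

```bash
cat >> h.py <<'E'
O=521.3*U-87.5*V
def C(x,y,z): return O+x*U+y*V+z*Z
E
python3 - <<'E'
from h import *
T=telemetry
print(C(85,40,36))
q=down(np.deg2rad(22.4))
r.reach([441.5,-354.2,70],q); r.servo_line([441.5,-354.2,4.5],120)
o=r.command_gripper(50); print("open",T.current_opening(),T.current_finger_force(),T.current_tcp_pos())
r.servo_line([441.5,-354.2,150],200); print(T.current_opening(),T.current_finger_force())
q=down(np.deg2rad(104))
r.reach(C(85,31,130),q); c=snap("wrist","wp1"); F0=T.current_force(); print("F0",F0,T.current_tcp_pos(),T.current_clock())
r.servo_line(C(85,31,45),80); print(T.current_force()-F0)
E
```

```text
[599.78158888 100.5881983   36.        ]
open 59.77007423638274 29.99976680148393 [ 441.79601499 -354.47875937    5.08346436]
59.799687095420005 29.99961068853736
F0 [ 0.02804561  0.05336581 -2.03675164] [602.08431487  90.65522164 130.00575084] 11.575
[-1.03645823 -0.24274385  1.43545698]
```

View pics/wp1.png

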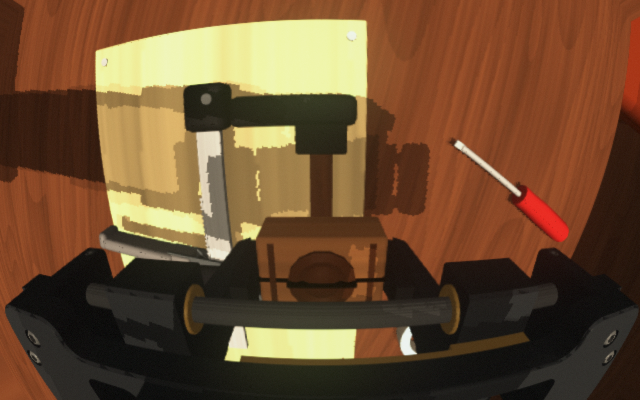

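The block is held square. Its centre column (321) lines up with the rest at (321,185), and the soft pad sits beyond at (321,140). I'll lower until contact and release.

```bash
python3 - <<'E'
from h import *
T=telemetry
F0=T.current_force()
z=45
while z>37.5:
    z-=.5; r.servo_line(C(85,31,z),40); d=T.current_force()-F0
    if d[2]>2.5: break
print(z,d,T.current_tcp_pos(),T.current_ft_torque())
r.command_gripper(80); r.sleep(.3); print(T.current_opening(),T.current_clock())
r.servo_line(C(85,31,150),200)
c=snap("wrist","wp2"); print(T.current_clock())
s=snap("scene","sc2")
E
```

```text
40.5 [-1.66448587 -0.61424009  5.70442799] [602.11646988  91.87518394  41.10983488] [-0.08773783  0.44675491 -0.007085  ]
79.81320417690846 15.8167
16.5667
```

View pics/wp2.png

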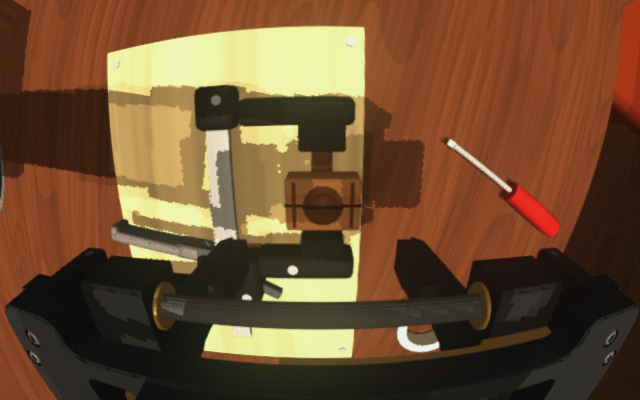

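The block rests centred at (323,205), with its split parallel to the pads and the jaws clear on both sides. Next I'll move to the trigger for the first, measured stroke.

```bash
cat >> h.py <<'E'
A0,HW=0.18,9.0
def trig(th,z=30):
    a=A0-th; x=24-100*np.cos(a)+(6+HW)*np.sin(a); y=-28+100*np.sin(a)+(6+HW)*np.cos(a)
    return C(x,y,z),down(yaw+np.pi/2+th*0-0) if False else down(yaw+np.pi/2+ (a if True else 0)*-1*-1*0 - a)
def go(th,rate=60):
    p,q=trig(th); r.servo_line(p,rate,q)
def fn(th,F0):
    a=A0-th; n=np.sin(a)*U+np.cos(a)*V; return (telemetry.current_force()-F0)@n
E
# tidy the trig orientation: blade turned by -a about z relative to clamp (-x blade swings to +y when a>0)
python3 - <<'E'
s=open('h.py').read()
i=s.index("    return C(x,y,z),down(yaw+np.pi/2+th*0"); j=s.index("\n",i)
open('h.py','w').write(s[:i]+"    return C(x,y,z),down(yaw+np.pi/2-a)"+s[j:])
E
python3 - <<'E'
from h import *
T=telemetry
r.command_gripper(0)
p,q=trig(-0.2,150); r.reach(p,q); p,q=trig(-0.2); r.servo_line(p,200); r.sleep(.2)
F0=T.current_force(); np.save("F0.npy",F0); print(F0,T.current_clock(),T.current_opening())
th=-0.2; log=[]
while th<0.30:
    th+=0.04; go(th); f=fn(th,F0); log.append((round(th,2),round(f,1)))
    if f>14: break
print(log,T.current_clock()); snap("scene","sc3"); snap("top","tp3"); snap("wrist","wt3")
E
```

```text
[-0.29408181  0.24574921  0.87189011] 19.4083 0.31822634566193864
[(-0.16, np.float64(-0.8)), (-0.12, np.float64(0.0)), (-0.08, np.float64(-0.6)), (-0.04, np.float64(-0.5)), (0.0, np.float64(0.5)), (0.04, np.float64(4.1)), (0.08, np.float64(5.2)), (0.12, np.float64(5.9)), (0.16, np.float64(6.1)), (0.2, np.float64(6.6)), (0.24, np.float64(6.3)), (0.28, np.float64(6.5)), (0.32, np.float64(6.3))] 22.6583
```

View pics/wt3.png

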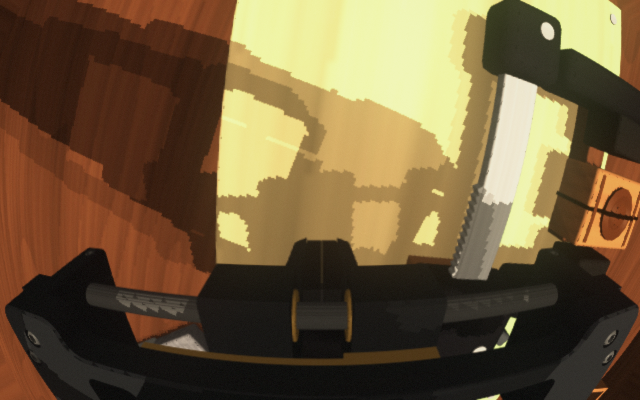

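The first stroke met the trigger at th≈0.02 and ran free at about 6.3 N. The view shows the jaw arm at (540,40) still clear of the block at (610,205). I'll pump with fine steps once the resistance rises.

```bash
cat > pump.py <<'E'
from h import *
T=telemetry; F0=np.load("F0.npy")
def stroke(stop=11.3,tmax=0.32):
    go(-0.03,150); go(0.04,100); th=0.04; log=[]
    while th<tmax-1e-6:
        f=fn(th,F0)
        th=min(th+(0.04 if f<7.1 else 0.012),tmax); go(th)
        f=fn(th,F0); log.append((round(th,3),round(float(f),1)))
        if f>=stop: break
    print(log,round(T.current_clock(),2),flush=True)
    return log
E
python3 - <<'E'
from pump import *
for i in range(2):
    l=stroke()
    if l[-1][1]>7.3: break
c=snap("wrist","wt4")
E
```

```text
[(0.08, 4.4), (0.12, 6.5), (0.16, 6.1), (0.2, 6.1), (0.24, 5.1), (0.28, 5.9), (0.32, 6.4)] 25.31
[(0.08, 3.7), (0.12, 5.1), (0.16, 5.4), (0.2, 6.9), (0.24, 5.5), (0.28, 6.6), (0.32, 6.8)] 27.81
```

View pics/wt4.png

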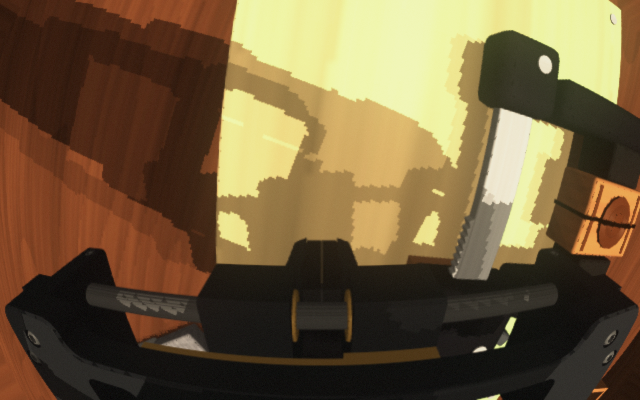

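The soft pad now touches the block and has slid it towards the head, at (600,205). I'll keep pumping.

```bash
python3 - <<'E'
from pump import *
for i in range(2):
    l=stroke()
    if l[-1][1]>7.6: break
c=snap("wrist","wt5")
E
```

```text
[(0.08, 4.0), (0.12, 5.8), (0.16, 6.6), (0.2, 6.6), (0.24, 8.9), (0.252, 10.1), (0.264, 11.1), (0.276, 2.0), (0.316, 4.8), (0.32, 5.9)] 31.11
[(0.08, 2.6), (0.12, 6.3), (0.16, 9.5), (0.172, 10.3), (0.184, 2.3), (0.224, 7.2), (0.236, 8.3), (0.248, 10.2), (0.26, 10.5), (0.272, 11.1), (0.284, 1.7), (0.32, 5.3)] 34.86
```

View pics/wt5.png

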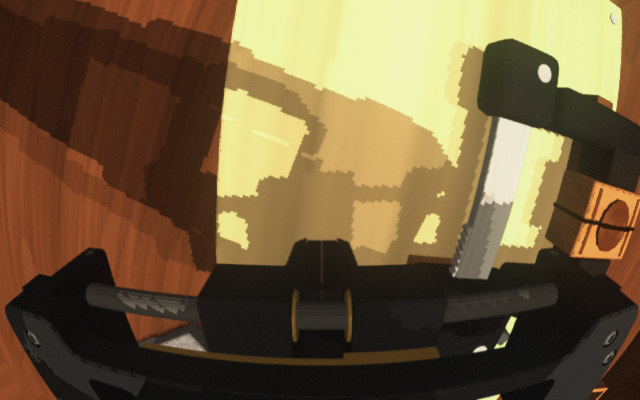

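The force dropped abruptly after about 11 N. I'll check the jaw's travel from the saved pictures, along with the present force vector.

```bash
python3 - <<'E'
from h import *
F0=np.load("F0.npy")
for f in("wp2","wt3","wt4","wt5"):
    c=load(f); hsv=cv2.cvtColor(c["pixels"],cv2.COLOR_BGR2HSV)
    g=(215,100) if f=="wp2" else (546,{"wt3":31,"wt4":64,"wt5":73}[f])
    m=np.zeros(hsv.shape[:2],np.uint8); x0,y0=g[0]-12,g[1]-13; m[y0:y0+26,x0:x0+24]=((hsv[y0:y0+26,x0:x0+24,2]>140)).astype(np.uint8)
    M=cv2.moments(m,True); p=(M["m10"]/M["m00"],M["m01"]/M["m00"]); X=cast(c,p,66)-O
    print(f,np.round(p,1),M["m00"],"bolt x,y",round(X@U,1),round(X@V,1))
for f,pts in(("wt4",[(553,201),(634,228)]),("wt5",[(553,204),(634,229)])):
    c=load(f)
    P=[cast(c,p,64)-O for p in pts]; print(f,[(round(p@U,1),round(p@V,1)) for p in P])
c=load("wt5"); print("fing F",telemetry.current_force()-F0,telemetry.current_tcp_pos(),trig(.32)[0],U,V)
cv2.imwrite("pics/z.png",np.vstack([cv2.resize(load(f)["pixels"][20:285,470:640],None,fx=2,fy=2)[:290*2] for f in("wt5",)]))
E
```

```text
Traceback (most recent call last):
ZeroDivisionError: float division by zero
```

```bash
python3 - <<'E'
from h import *
F0=np.load("F0.npy")
for f,p in(("wt3",(547.5,31)),("wt4",(545.5,64.5)),("wt5",(544.5,73.5))):
    c=load(f); X=cast(c,p,66)-O; print(f,"bolt x,y",round(X@U,1),round(X@V,1))
for f,pts in(("wt4",[(553,201),(634,228)]),("wt5",[(553,204),(634,229)])):
    c=load(f)
    P=[cast(c,p,64)-O for p in pts]; print(f,[(round(p@U,1),round(p@V,1)) for p in P])
print("F",telemetry.current_force()-F0,telemetry.current_tcp_pos(),trig(.32)[0],U,V)
E
```

```text
wt3 bolt x,y 1.9 103.0
wt4 bolt x,y 2.1 87.4
wt5 bolt x,y 1.9 82.8
wt4 [(np.float64(25.6), np.float64(29.2)), (np.float64(115.4), np.float64(23.1))]
wt5 [(np.float64(26.1), np.float64(27.4)), (np.float64(115.7), np.float64(22.1))]
F [0.21432573 5.76440877 0.0119423 ] [458.65839436  -3.28468271  29.98953437] [458.71556176  -3.73879136  30.        ] [0.97029573 0.2419219  0.        ] [-0.2419219   0.97029573  0.        ]
```

Jaw travel per stroke fell from 8 mm to about 4.6 mm over two strokes, so the pawl evidently skips one 4 mm tooth near 11 N. I'll stop at about 9.5 N (roughly 10 N on the block) and check that it holds.

```bash
python3 - <<'E'
from pump import *
l=stroke(stop=9.3)
for i in range(5): r.sleep(.25); print(fn(l[-1][0],F0),end=" ")
c=snap("wrist","wt6"); print(T.current_clock())
x=c["pixels"][15:285,440:640]; cv2.imwrite("pics/wt6c.png",cv2.resize(x,None,fx=2.2,fy=2.2,interpolation=cv2.INTER_CUBIC))
E
```

```text
[(0.08, 3.7), (0.12, 6.9), (0.16, 8.8), (0.172, 10.1)] 36.66
10.370060756005987 9.67087275976028 9.78316366380708 10.228421354166619 10.087729957052542 37.9583
```

View pics/wt6c.png

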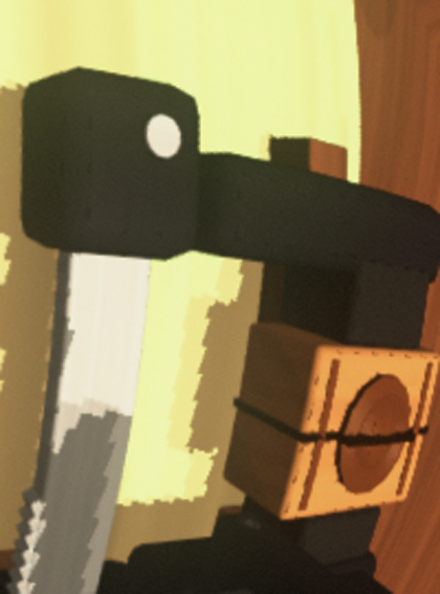

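The block lies level between both pads, and its split (crop (235,402)–(425,432)) is parallel to the faces. The force holds at about 10 N. I'll make one numeric check, then hand in.

```bash
python3 - <<'E'
from pump import *
c=load("wt6"); k=lambda p,z:(lambda X:np.round([X@U,X@V],1))(cast(c,(440+p[0]/2.2,15+p[1]/2.2),z)-O)
print("bolt",k((163,135),66),"split top ends",k((308,437),64),k((428,430),64),"rosette",k((375,433),66))
print("top corners",k((325,350),64),k((283,517),64),"pad near edge",k((352,345),64))
print("f",fn(.172,F0),T.current_clock())
E
```

```text
bolt [ 2.  82.3] split top ends [57.4 22. ] [116.3  21.8] rosette [83.9 22.8]
top corners [57.4 42.9] [55.6  1.6] pad near edge [68.1 44.4]
f 10.400450412075768 37.9583
```

```bash
python3 -c "
from rig import r
print(r.job_done())"
```

```text
the job is handed in; nothing more can be done
None
```

I handed the job in at about 38 s: the block is level on the rest and held between both pads, and the fingers are still holding the trigger squeezed at about 10 N (an estimated 10–12 N on the block); no verdict came back.

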